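# Push the cap tub through the gate

### The job

Push the tub of bottle caps along the table, through the gap between the two steel posts, until the whole tub lies inside the blue-edged loading mark beyond them. Only push it with the fingers: do not lift or tip it, do not take it round the outside of the posts, and leave the sauce bottles standing where they are. Finish with the hand clear of everything.

Things in the scene. Friction and masses are not known exactly. Their poses are not given: they have to be found in the camera images.
- cap_tub: Closed tub of caps: red base, clear flat cover, yellow-and-red caps inside. A plain box 92 mm wide (its x), 110 long (its y), 45 high, hard upright sides, about 0.3 kg, flat on the table. Origin: centre of its underside, z up; its -y end faces the gate. Starts 165 to 205 mm from the post line on the gate's +y side, up to 40 mm off the gap's middle line and 0.35 rad askew to the gate.
- gate: Gate fixed to the table: two round steel posts with a yellow band, 36 mm diameter, 45 mm high, at x = -68 and +68 mm, y = 0 in its frame; free gap 100 mm. Flat flange under each, look only. Origin: on the table midway between the posts, z up. The tub travels through along the gate's -y (roughly world -y). Place and yaw differ each time.
- mark (a point): Centre of the loading mark printed flat on the table beyond the gate: white rectangle with a blue edge, outer size 140 mm (x) by 160 mm (y). It lies 120 mm from the line between the posts, on the gate's -y side; its axes are the gate's.
- bottle_near: Loose dark sauce bottle with a yellow label, standing upright, 50 mm across, 150 mm tall with yellow cap and red nozzle, beside the loading mark on the robot's side (45 to 60 mm between its centre and the mark's edge). Weighs about 0.2 kg and tips easily; a bystander. Origin: centre of its underside, z up.
- bottle_far: Loose dark sauce bottle with a yellow label, standing upright, 50 mm across, 111 mm tall with a white seal on top, beside the gate on the side away from the robot (about 165 to 190 mm from the gap's middle). Weighs about 0.2 kg and tips easily; a bystander. Origin: centre of its underside, z up.
- bottle_end: Loose dark sauce bottle with a yellow label, standing upright, 50 mm across, 150 mm tall with yellow cap and red nozzle, beyond the loading mark (about 270 to 300 mm past the posts). Weighs about 0.2 kg and tips easily; a bystander. Origin: centre of its underside, z up.
- corner_fl (a point): Bottom corner of the tub, at x = -46, y = -55 mm in the tub's frame, on the table.
- corner_fr (a point): Bottom corner of the tub, at x = +46, y = -55 mm in the tub's frame, on the table.
- corner_rl (a point): Bottom corner of the tub, at x = -46, y = +55 mm in the tub's frame, on the table.
- corner_rr (a point): Bottom corner of the tub, at x = +46, y = +55 mm in the tub's frame, on the table.
Not all that is in view belongs to the job. Several things look just like the cap_tub: the one meant starts farthest to the robot's right.

How it is judged:
By the outcome, as a careful person would: the job done as asked, in the order asked, and still so for the second after the job is handed in, with the robot touching nothing.
It also fails if it takes over 72 s, if anything falls off the work surface, if the arm or the gripper's body presses on something with over 40 N, if the wrist force passes 120 N, or if a joint passes its speed limit or range.

### The arm

A 6-joint arm with a two-finger parallel gripper is mounted at the origin on the work surface. World frame = base frame: x ahead of the robot, y to its left, z up, the work surface at z = 0. Lengths are in mm, angles in degrees, forces in N, time in s.
With the tool pointing down it reaches from about 300 to 850 mm from the base axis. Payload 4.2 kg.
Tool frame: the origin (TCP) lies at the very end of the fingers, on their centre line; the grasp point (between the pads) lies 19 mm behind it (env.grip_depth is the distance from the TCP to the grasp point, in mm); z points along the fingers, y is the line along which they close (so a half turn about z gives the same grasp; the last joint's range is limited). The gripper opens to 91 mm and grips with 3 to 60 N. Pads are 32 mm wide; open, the fingers measure 118 mm over their backs; the gripper's body (76 mm by 178 mm) begins 60 mm behind the grasp point.
Start: joints at [66.349, 18.312, 89.639, -0, 72.044, -1.146], TCP at [220.1, 531.224, 213.976] pointing down, gripper open.
Joint ranges: [-177.97, 177.97], [-48.28, 115.42], [12.27, 149.76], [-77.06, 257.06], [2.81, 150.46], [-146.56, 146.56]. Speed limits (degrees/s): [147.25, 147.25, 180, 180, 180, 180].

### API

Orientations are given as [roll, pitch, yaw] about the fixed x, y, z axes, in that order (R = Rz(yaw) Ry(pitch) Rx(roll)).
In Python, from workcell import env, cams gives the robot as it stands.
- The arm moves only by the tool apply_moves, never from a script. Its argument "deltas" is a list of rows, each a list of 5 numbers: the shift along the tool's x, y, z in m, then the turn about the tool's z in rad, then the opening, from -1 (shut) to 1 (fully open), so that 0 is half open. In form: [[tx, ty, tz, roll, gripper], ...]. A call has 1 to 5 rows; each row is the pose to reach, as a shift and turn from the pose commanded when the call began, along the tool's axes at that moment; what a row does not reach only later rows make up. A row lasts 1/10 s, in which the tool goes at most 50 mm and 8.59 degrees, less where a joint would pass 70% of its speed; a pose out of reach is approached as far as the arm can. A call with a gripper value outside its range is refused whole. The fingers move at their own pace and stop on an object; "grip_force" is the grip in N (left out, the last holds). Time passes only in rows, so rows that repeat a pose let the fingers close. It gives the time, the measured TCP pose, the force, the opening and the grip force at its end, in the units of the state.
- env.state(): the state, without advancing time (a new reading comes with each control period).
- cams.grab_frame(name): name is "scene" or "top" or "wrist"; returns the picture (420x560x3 uint8, blue, green, red); there is no depth.
- cams.get_calibration(name): a dict with "mtx" (3x3 intrinsics, pixels), "eye" and "attitude" of the camera in the world; the wrist camera has in their place "tool_from_camera" (4x4, takes a point from camera to tool coordinates, whose origin is the TCP and whose axes are the flange's). Camera axes: x right, y down, z forward; pixel columns grow to the right and rows downward; lengths in mm; the calibration is good to about 2 mm. A picture is of the moment at which its call begins: read the wrist's pose just before it. get_calibration takes no time and is no camera call.
- env.job_done(): hands the job in; it is judged then, once.
The state is a dict: "time_s": time; "qpos": joint angles; "qvel": joint speeds; "effort": joint torques, N m; "ee_pos": TCP position; "ee_rot": TCP orientation; "force": force on the tool from outside, world axes, zero at the start; "torque": the same for the moment, N m; "gripper_width": finger opening in mm; "gripper_force": force on a finger pad.
Only numpy, scipy, OpenCV 4.12 (cv2) and the standard library are available. Lean on these libraries where they do the work, as an engineer would, in place of code of your own. Each camera call takes 0.05 s, during which the arm holds its last target. There are 200 camera calls.

## Working session

There is one attempt and no reset: what is moved stays moved. The work goes in short steps, Python scripts to look and compute and a tool call to move; the robot and the scene stay as the last step left them, time stands still between calls to the robot, and variables do not carry over. Pictures are saved under pics/ and viewed, at most 10 in all, crops included, and the job is handed in when it is done.

Besides the shell and the picture viewer there is one more tool, called by a JSON object that holds its "op" and its "data", one argument or row to a line. apply_moves: Moves the arm, as the interface text tells. Its arguments: {"type":"object","properties":{"deltas":{"type":"array"},"grip_force":{"type":"number"}},"required":["deltas"]}

```bash
mkdir -p pics; ls; python3 - <<'E'
from workcell import env, cams
import cv2,numpy as np
np.set_printoptions(suppress=True,precision=3)
for n in ["scene","top"]:
    im=cams.grab_frame(n); cv2.imwrite(f"pics/{n}0.png",im)
    c=cams.get_calibration(n); print(n,c)
print(env.state())
E
```

```text
pics
scene {'mtx': array([[509.424,   0.   , 273.311],
       [  0.   , 509.424, 208.01 ],
       [  0.   ,   0.   ,   1.   ]]), 'eye': array([1578.508,  191.385,  688.858]), 'attitude': array([-123.423,   -0.079,   97.561])}
top {'mtx': array([[509.029,   0.   , 276.229],
       [  0.   , 509.029, 205.532],
       [  0.   ,   0.   ,   1.   ]]), 'eye': array([ 341.044,   67.767, 1195.759]), 'attitude': array([-167.447,   -0.257,  -90.269])}
{'time_s': 0.1, 'qpos': array([66.351, 18.348, 89.697,  0.   , 72.044, -1.146]), 'qvel': array([ 0.001, -0.097, -0.136, -0.013,  0.035,  0.003]), 'effort': array([  0.002, -41.334, -23.251,   0.073,   0.042,  -0.   ]), 'ee_pos': array([219.898, 530.823, 213.217]), 'ee_rot': array([-179.91 ,   -0.002,  157.497]), 'force': array([ 1.006,  0.652, -0.005]), 'torque': array([0.004, 0.024, 0.013]), 'gripper_force': 0.0, 'gripper_width': 91.05650891831772}
```

View pics/scene0.png

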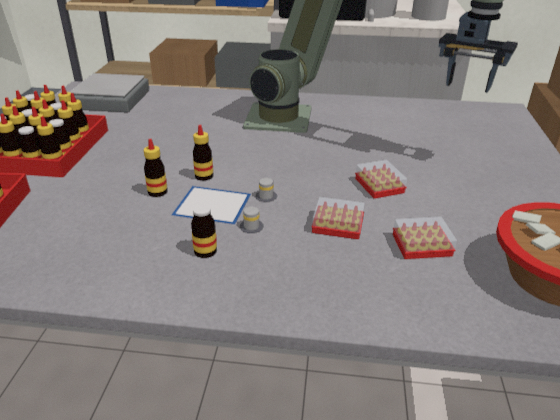

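View pics/top0.png

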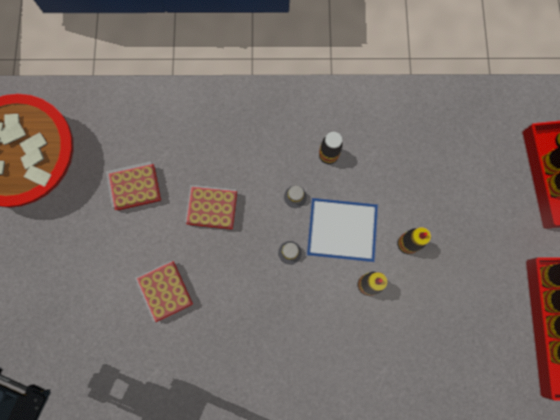

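The scene view shows three tub lookalikes, at (339,218), (381,180) and (423,238). In the top view they are at (212,208), (164,292) and (134,187). Top-view right is world -y, so the tub I want is the one at top (212,208), nearest the gate posts at (295,195) and (290,252). The mark is centred near (343,230), and the bottles are near (330,150), (373,285) and (414,240).

```bash
cat > h.py <<'E'
import cv2,numpy as np
from workcell import env,cams
from scipy.spatial.transform import Rotation as Ro
np.set_printoptions(suppress=True,precision=1)
def ray(cal,uv,z):
    R=Ro.from_euler('xyz',cal['attitude'],degrees=True).as_matrix()
    uv=np.atleast_2d(uv).astype(float)
    d=np.c_[uv,np.ones(len(uv))]@np.linalg.inv(cal['mtx']).T@R.T
    e=cal['eye']; return (e+d*((z-e[2])/d[:,2:]))[:,:2]
def proj(cal,P):
    R=Ro.from_euler('xyz',cal['attitude'],degrees=True).as_matrix()
    q=(np.atleast_2d(P)-cal['eye'])@R@cal['mtx'].T
    return q[:,:2]/q[:,2:]
def big(mask,box):
    m=np.zeros_like(mask);x0,y0,x1,y1=box;m[y0:y1,x0:x1]=mask[y0:y1,x0:x1]
    c=cv2.findContours(m,cv2.RETR_EXTERNAL,cv2.CHAIN_APPROX_NONE)[0]
    return max(c,key=cv2.contourArea)
E
python3 - <<'E'
from h import *
im=cams.grab_frame("top");cal=cams.get_calibration("top")
hsv=cv2.cvtColor(im,cv2.COLOR_BGR2HSV)
blue=cv2.inRange(hsv,(100,100,40),(130,255,255))
c=big(blue,(290,185,395,275));r=cv2.minAreaRect(c);b=cv2.boxPoints(r);w=ray(cal,b,0)
print("mark",r,w,w.mean(0),np.linalg.norm(np.diff(w,axis=0),axis=1))
red=cv2.inRange(hsv,(0,60,60),(15,255,255))|cv2.inRange(hsv,(165,60,60),(180,255,255))
c=big(red,(175,170,250,245));r=cv2.minAreaRect(c);b=cv2.boxPoints(r)
for z in(0,45):
    w=ray(cal,b,z);print("tub",z,w,w.mean(0),np.linalg.norm(np.diff(w,axis=0),axis=1))
print(r)
cr=im[135:305,165:435];cv2.imwrite("pics/crop0.png",cv2.resize(cr,None,fx=2.9,fy=2.9,interpolation=cv2.INTER_CUBIC))
E
```

```text
mark ((342.4999694824219, 229.50001525878906), (67.16500854492188, 56.617610931396484), 5.710592269897461) [[ 489.2   -9.1]
 [ 625.6  -25.1]
 [ 608.5 -185.9]
 [ 472.8 -166. ]] [549.  -96.5] [137.4 161.7 137.1]
tub 0 [[561.  277.2]
 [657.1 270.5]
 [644.2 154.9]
 [548.4 163.5]] [602.7 216.5] [ 96.4 116.4  96.2]
tub 45 [[552.7 269.3]
 [645.3 262.9]
 [632.8 151.6]
 [540.6 159.9]] [592.8 210.9] [ 92.8 112.   92.6]
((211.573974609375, 207.79727172851562), (47.89329147338867, 39.25679397583008), 6.009006023406982)
```

View pics/crop0.png

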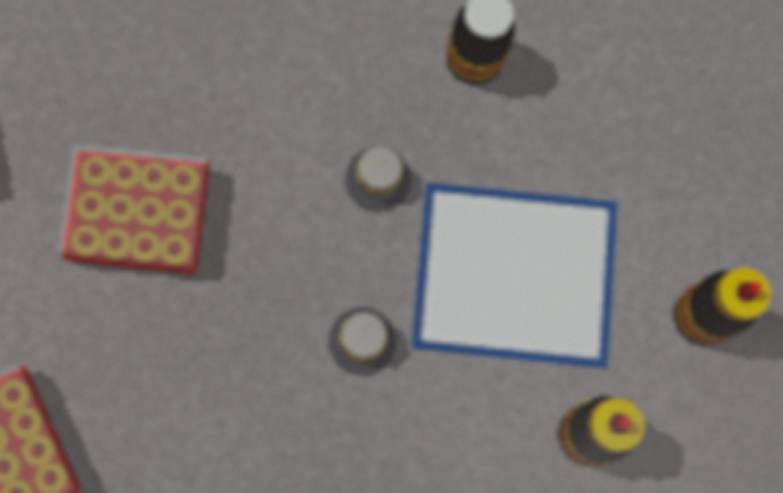

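The close crop confirms the choice: the tub at crop (135,212) sits in line with the gate, with its -y end facing the posts at crop (379,168) and (362,335). Next I'll measure the tub's bottom edges from both cameras, then the posts and bottles.

```bash
cat >> h.py <<'E'
def redmask(im):
    h=cv2.cvtColor(im,cv2.COLOR_BGR2HSV)
    return cv2.inRange(h,(0,75,40),(12,255,255))|cv2.inRange(h,(165,75,40),(180,255,255))
def sideline(c,p,q,cal,z,trim=.15,tol=3):
    """fit contour points near image segment pq, return world pts of fitted segment"""
    c=c.reshape(-1,2).astype(float)+0;p,q=np.array(p,float),np.array(q,float)
    d=(q-p)/np.linalg.norm(q-p);n=np.array([-d[1],d[0]]);L=np.linalg.norm(q-p)
    s=(c-p)@d;e=(c-p)@n;k=(s>trim*L)&(s<(1-trim)*L)&(abs(e)<tol)
    w=ray(cal,c[k],z).astype(np.float32)
    v=cv2.fitLine(w,cv2.DIST_HUBER,0,.01,.01).ravel()
    return v[2:],v[:2],k.sum()
E
python3 - <<'E'
from h import *
T=cams.grab_frame("top");S=cams.grab_frame("scene");ct=cams.get_calibration("top");cs=cams.get_calibration("scene")
c=big(redmask(T),(175,170,250,245));b=cv2.boxPoints(cv2.minAreaRect(c))
o=lambda f:b[np.argmin(b@np.array(f))]
br,bl,tr,tl=o((-1,-1)),o((1,-1)),o((-1,1)),o((1,1))
print("top box",br,bl,tr,tl)
for n,p,q,z in(("-x",bl,br,0),("-y",br,tr,0),("+x",tl,tr,45),("+y",tl,bl,45)):
    m,v,k=sideline(c,p,q,ct,z);print(n,m,v,np.degrees(np.arctan2(v[1],v[0])),k)
c=big(redmask(S),(300,190,370,245)).reshape(-1,2)
i=[np.argmax(c@np.array(f)) for f in((-1,1.),(1,1.))];print("scene low corners",c[i],ray(cs,c[i],0))
m,v,k=sideline(c,c[i[0]],c[i[1]],cs,0);print("+x scene",m,v,k)
g=cv2.cvtColor(T,cv2.COLOR_BGR2HSV)
P=[]
for bx in((280,180,310,207),(276,238,303,264)):
    x0,y0,x1,y1=bx;mk=cv2.inRange(g,(0,0,135),(180,60,255));c=big(mk,bx)
    e=cv2.minEnclosingCircle(c);M=cv2.moments(c);u=(M['m10']/M['m00'],M['m01']/M['m00'])
    print("post",u,e,cv2.contourArea(c),ray(ct,u,45));P.append(ray(ct,u,45)[0])
P=np.array(P);print("mid",P.mean(0),"sep",np.linalg.norm(P[0]-P[1]),"yaw",np.degrees(np.arctan2(*(P[0]-P[1])[::-1])))
a=S[180:250,225:375];cv2.imwrite("pics/s1.png",cv2.resize(a,None,fx=5,fy=5,interpolation=cv2.INTER_CUBIC))
E
```

```text
top box [233.  229.6] [185.7 224.7] [237.1 190.8] [189.7 185.9]
-x [557.2 229. ] [0.1 1. ] 83.942825 34
-y [596.7 161.4] [ 1.  -0.1] -6.3772492 27
+x [637.8 210.1] [0.1 1. ] 84.09017 33
+y [592.7 264. ] [ 1.  -0.1] -6.5770082 27
scene low corners [[312 232]
 [358 238]] [[630.8 156. ]
 [639.8 260.4]]
+x scene [636.3 207.2] [0.1 1. ] 32
post (295.37693389592124, 192.1336146272855) ((295.4166564941406, 192.4166717529297), 6.60923433303833) 118.5 [[629.1  16.6]]
post (289.75897435897434, 250.08717948717947) ((289.6842041015625, 250.1052703857422), 6.947677135467529) 130.0 [[493.4  31.1]]
mid [561.2  23.9] sep 136.41775020347166 yaw -6.107390632722066
```

View pics/s1.png

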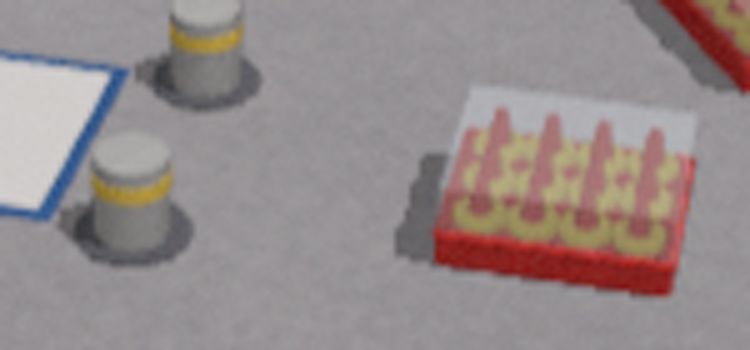

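The crop shows the tub's red base at crop (435..672, 230..295), with the clear cover above it and both posts clear of it. The two cameras disagree by a few mm on the tub's lateral position. I'll check the cross-camera consistency and work out the move to a wrist look.

```bash
python3 - <<'E'
from h import *
T=cams.grab_frame("top");S=cams.grab_frame("scene");ct=cams.get_calibration("top");cs=cams.get_calibration("scene")
h=cv2.cvtColor(S,cv2.COLOR_BGR2HSV)
c=big(cv2.inRange(h,(100,100,40),(130,255,255)),(165,175,260,235))
q=cv2.approxPolyDP(cv2.convexHull(c),4,True).reshape(-1,2);w=ray(cs,q,0);print("mark scene",q,w,w.mean(0))
print(T[180:236,211]); print(proj(ct,[[600,210,0],[600,210,45]]))
print("wrist",cams.get_calibration("wrist"))
R=Ro.from_euler('xyz',env.state()['ee_rot'],degrees=True).as_matrix();print(R)
E
```

```text
mark scene [[249 194]
 [234 223]
 [214 220]] [[487.4 -15.3]
 [619.4 -28.1]
 [613.6 -77.5]] [573.5 -40.3]
[[117 118 122]
 [117 117 121]
 [115 116 121]
 [116 117 122]
 [116 117 121]
 [118 119 122]
 [122 124 125]
 [133 133 139]
 [122 124 155]
 [ 98 103 168]
 [ 82 104 159]
 [ 79 121 151]
 [ 80 132 152]
 [ 82 134 153]
 [ 82 133 152]
 [ 81 133 153]
 [ 81 137 155]
 [ 81 134 153]
 [ 81 122 148]
 [ 81 103 144]
 [ 81  86 144]
 [ 82  83 146]
 [ 81  84 146]
 [ 80  94 147]
 [ 82 110 148]
 [ 80 125 150]
 [ 80 135 154]
 [ 80 136 153]
 [ 80 131 148]
 [ 80 120 145]
 [ 80 104 145]
 [ 82  92 146]
 [ 81  82 146]
 [ 82  84 147]
 [ 82  86 146]
 [ 80  98 145]
 [ 81 115 148]
 [ 79 128 150]
 [ 80 131 149]
 [ 80 131 150]
 [ 81 132 150]
 [ 81 133 152]
 [ 82 130 153]
 [ 78 114 146]
 [ 70  86 132]
 [ 54  59 121]
 [ 39  42 113]
 [ 53  55  96]
 [ 83  84  92]
 [104 107 109]
 [117 118 123]
 [120 121 125]
 [119 121 125]
 [117 118 123]
 [116 118 122]
 [116 118 122]]
[[214.3 208.7]
 [212.1 204.6]]
wrist {'mtx': array([[294.5,   0. , 283.3],
       [  0. , 294.5, 209.1],
       [  0. ,   0. ,   1. ]]), 'tool_from_camera': array([[   0. ,   -1. ,   -0.2,   66. ],
       [   1. ,    0. ,   -0. ,   -0.2],
       [   0. ,   -0.2,    1. , -170.5],
       [   0. ,    0. ,    0. ,    1. ]])}
[[-0.9  0.4 -0. ]
 [ 0.4  0.9 -0. ]
 [ 0.  -0.  -1. ]]
```

The tub's lateral offset is about +16 mm from the gap's middle, with its centre about 194 mm out and yaw nearly the gate's. I'm moving to a hover behind it for a closer look.

{"op": "apply_moves", "data": {
  "deltas": [
    [-0.045, -0.006, 0, 0.14, 0.2],
    [-0.09, -0.012, 0, 0.28, 0.2],
    [-0.135, -0.018, 0, 0.42, 0.2],
    [-0.18, -0.024, 0, 0.56, 0.2],
    [-0.222, -0.03, 0, 0.7, 0.2]
  ]
}}

```text
time_s: 0.85
ee_pos: [415.3, 417.4, 214.1]
ee_rot: [180.0, -0.0, 117.0]
force: [0.1, 0.7, -0.8]
gripper_width: 55.6
gripper_force: 0.0
```

```bash
cat >> h.py <<'E'
GM=np.array([561.4,23.6]);GY=-6.1   # gate mid, yaw
def gate():
    a=np.radians(GY);return np.array([np.cos(a),np.sin(a)]),np.array([-np.sin(a),np.cos(a)])
def togate(w):
    ex,ey=gate();d=np.atleast_2d(w)[:,:2]-GM;return np.c_[d@ex,d@ey]
def plan(lat,along,z,yaw=83.9):
    s=env.state();R=Ro.from_euler('xyz',s['ee_rot'],degrees=True).as_matrix()
    ex,ey=gate();t=np.r_[GM+lat*ex+along*ey,z]
    d=R.T@(t-s['ee_pos']);turn=-(yaw-s['ee_rot'][2])
    print("t",s['time_s'],"tcp gate",togate(s['ee_pos'])[0],"z",s['ee_pos'][2],"rot",s['ee_rot'],"F",s['force'],"w",s['gripper_width'])
    print("delta mm",d,"turn rad %.3f"%np.radians(turn))
E
python3 -c "
from h import *
plan(16,285,214)"
```

```text
t 0.85 tcp gate [-187.1  376. ] z 214.073251270454 rot [180.  -0. 117.] F [ 0.1  0.7 -0.8] w 55.59555921490715
delta mm [-187.3  120.3    0.1] turn rad 0.578
```

{"op": "apply_moves", "data": {
  "deltas": [
    [-0.037, 0.024, 0, 0.116, 0.2],
    [-0.075, 0.048, 0, 0.232, 0.2],
    [-0.112, 0.072, 0, 0.348, 0.2],
    [-0.15, 0.096, 0, 0.464, 0.2],
    [-0.187, 0.12, 0, 0.578, 0.2]
  ]
}}

```text
time_s: 1.35
ee_pos: [607.7, 306.5, 213.9]
ee_rot: [180.0, -0.0, 84.0]
force: [-0.9, 1.2, -0.4]
gripper_width: 54.6
gripper_force: 0.0
```

{"op": "apply_moves", "data": {
  "deltas": [
    [0, 0, 0, 0, 0.2],
    [0, 0, 0, 0, 0.2]
  ]
}}

```text
time_s: 1.55
ee_pos: [606.6, 307.0, 213.3]
ee_rot: [-179.9, 0.0, 84.2]
force: [-0.6, 0.2, 0.0]
gripper_width: 54.9
gripper_force: 0.0
```

```bash
python3 - <<'E'
from h import *
plan(16,275,214)
im=cams.grab_frame("wrist");cv2.imwrite("pics/w1.png",im)
E
```

```text
t 1.55 tcp gate [ 14.9 286.6] z 213.25571277625534 rot [-179.9    0.    84.2] F [-0.6  0.2  0. ] w 54.854514895302856
delta mm [-11.6   1.1  -0.7] turn rad 0.005
```

View pics/w1.png

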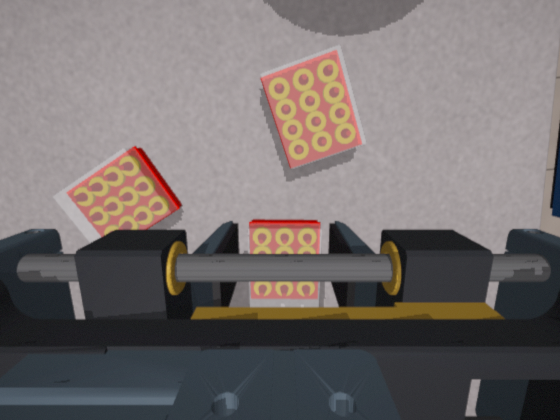

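The wrist view shows the tub between the fingers. Its bright red rear wall runs from (250,220) to (321,220), and a neighbouring tub's nearest corner is about (295,168).

```bash
cat >> h.py <<'E'
def wray(pose,uv,z):
    cal=cams.get_calibration("wrist");A=cal['tool_from_camera'];p,r=pose
    R=Ro.from_euler('xyz',r,degrees=True).as_matrix()
    uv=np.atleast_2d(uv).astype(float)
    d=np.c_[uv,np.ones(len(uv))]@np.linalg.inv(cal['mtx']).T@(R@A[:3,:3]).T
    e=p+R@A[:3,3];return (e+d*((z-e[2])/d[:,2:]))[:,:2]
E
python3 - <<'E'
from h import *
s=env.state();im=cv2.imread("pics/w1.png");pose=(s['ee_pos'],s['ee_rot'])
h=cv2.cvtColor(im,cv2.COLOR_BGR2HSV)
br=cv2.inRange(h,(0,200,120),(8,255,255))|cv2.inRange(h,(172,200,120),(180,255,255))
br[:205]=0;br[240:]=0;br[:,:242]=0;br[:,330:]=0
top=[(x,np.flatnonzero(br[:,x])[0]-.5) for x in range(253,319) if br[:,x].any()]
v=cv2.fitLine(np.array(top,np.float32),cv2.DIST_HUBER,0,.01,.01).ravel();print("rear edge",v,len(top))
xs=np.flatnonzero(br[222:226].sum(0)>2*255);l,r=xs[0]-.5,xs[-1]+.5;f=lambda x:v[3]+(x-v[2])*v[1]/v[0]
w=wray(pose,[(l,f(l)),(r,f(r))],0);g=togate(w);print(l,r,"world",w,"gate",g,"width",np.linalg.norm(w[0]-w[1]),"askew deg",np.degrees(np.arctan2(g[0,1]-g[1,1],g[0,0]-g[1,0])))
print("neighbour corner",togate(wray(pose,[(295,168),(364,143)],0)))
E
```

```text
rear edge [  1.    0.  294.5 220.5] 66Traceback (most recent call last):
  File "<stdin>", line 8, in <module>
IndexError: index 0 is out of bounds for axis 0 with size 0
```

```bash
python3 - <<'E'
from h import *
s=env.state();im=cv2.imread("pics/w1.png");pose=(s['ee_pos'],s['ee_rot'])
print(im[216:232,285].tolist());print(im[222,246:256].tolist(),im[222,314:326].tolist())
h=cv2.cvtColor(im,cv2.COLOR_BGR2HSV);m=redmask(im)
m[:214]=0;m[240:]=0;m[:,:242]=0;m[:,330:]=0
top=np.array([(x,np.flatnonzero(m[:,x])[0]-.5) for x in range(254,318)],np.float32)
v=cv2.fitLine(top,cv2.DIST_HUBER,0,.01,.01).ravel();xs=np.flatnonzero(m[221:224].any(0));l,r=xs[0]-.5,xs[-1]+.5
f=lambda x:v[3]+(x-v[2])*v[1]/v[0]
w=wray(pose,[(l,f(l)),(r,f(r))],0);g=togate(w);print(v,l,r,"world",w,"gate",g,"width",np.linalg.norm(w[0]-w[1]),"askew",np.degrees(np.arctan2(g[1,1]-g[0,1],g[1,0]-g[0,0])))
print("neighbour corner",togate(wray(pose,[(295,168),(364,143)],0)))
E
```

```text
[[163, 162, 169], [162, 161, 168], [150, 150, 165], [112, 112, 156], [37, 38, 146], [0, 0, 159], [10, 22, 190], [53, 58, 207], [74, 79, 198], [79, 82, 186], [75, 89, 163], [76, 112, 151], [92, 152, 170], [111, 178, 196], [112, 180, 200], [112, 179, 200]]
[[166, 164, 171], [164, 163, 171], [152, 151, 175], [84, 86, 191], [36, 43, 208], [33, 42, 207], [24, 35, 204], [24, 31, 197], [25, 34, 203], [23, 33, 199]] [[0, 9, 189], [0, 10, 189], [0, 13, 188], [22, 29, 189], [49, 54, 187], [70, 72, 177], [116, 117, 161], [154, 153, 163], [157, 157, 164], [159, 157, 164], [160, 158, 166], [161, 159, 167]]
[  1.    0.  283.8 219.1] 248.5 320.5 world [[554.7 272.3]
 [651.4 260.5]] gate [[-33.1 246.6]
 [ 64.3 245.2]] width 97.43584150748997 askew -0.8578562786371199
neighbour corner [[ 28.6 314.8]
 [115.9 347.1]]
```

The wrist view puts the tub's lateral at about +15.5 with its rear face near 246. It's nearly square to the gate, and the neighbour is at 315 or beyond. Now descending behind it.

{"op": "apply_moves", "data": {
  "deltas": [
    [-0.012, 0.001, 0.045, 0.005, 0.2],
    [-0.012, 0.001, 0.09, 0.005, 0.2],
    [-0.012, 0.001, 0.135, 0.005, 0.2],
    [-0.012, 0.001, 0.17, 0.005, 0.2],
    [-0.012, 0.001, 0.2, 0.005, 0.2]
  ]
}}

```text
time_s: 2.1
ee_pos: [603.7, 296.6, 12.2]
ee_rot: [-179.9, 0.0, 84.1]
force: [-0.7, -0.3, -0.2]
gripper_width: 54.5
gripper_force: 0.0
```

{"op": "apply_moves", "data": {
  "deltas": [
    [0, 0, 0, 0, 0.2],
    [0, 0, 0, 0, 0.2]
  ]
}}

```text
time_s: 2.3
ee_pos: [605.5, 296.7, 14.7]
ee_rot: [180.0, -0.0, 84.1]
force: [0.3, -0.1, 0.7]
gripper_width: 54.8
gripper_force: 0.0
```

```bash
python3 - <<'E'
from h import *
plan(15.5,255,12)
im=cams.grab_frame("top");cv2.imwrite("pics/t2.png",im)
E
```

```text
t 2.3 tcp gate [ 14.8 276.3] z 14.716728254001753 rot [180.   -0.   84.1] F [ 0.3 -0.1  0.7] w 54.8129310005696
delta mm [-21.3   0.6   2.7] turn rad 0.003
```

{"op": "apply_moves", "data": {
  "deltas": [
    [-0.006, 0, 0, 0, 0.2],
    [-0.012, 0, 0, 0, 0.2],
    [-0.017, 0, 0, 0, 0.2],
    [-0.021, 0, 0, 0, 0.2],
    [-0.025, 0, 0, 0, 0.2]
  ]
}}

```text
time_s: 2.85
ee_pos: [604.1, 270.9, 14.8]
ee_rot: [179.9, -0.1, 84.0]
force: [0.4, 3.4, 2.0]
gripper_width: 54.4
gripper_force: 1.5
```

{"op": "apply_moves", "data": {
  "deltas": [
    [-0.007, -0.001, 0, 0, 0.2],
    [-0.014, -0.002, 0, 0, 0.2],
    [-0.021, -0.003, 0, 0, 0.2],
    [-0.028, -0.004, 0, 0, 0.2],
    [-0.034, -0.005, 0, 0, 0.2]
  ]
}}

```text
time_s: 3.35
ee_pos: [594.7, 236.8, 13.9]
ee_rot: [-180.0, 0.0, 84.0]
force: [0.9, 2.4, 1.7]
gripper_width: 54.5
gripper_force: 1.4
```

```bash
cat >> h.py <<'E'
def tub(T,box):
    """tub pose in gate frame from the top camera: -y edge at z=0 and the long sides (-x at z=0)"""
    ct=cams.get_calibration("top");c=big(redmask(T),box);b=cv2.boxPoints(cv2.minAreaRect(c))
    o=lambda f:b[np.argmin(b@np.array(f))]
    br,bl,tr,tl=o((-1,-1)),o((1,-1)),o((-1,1)),o((1,1));out={}
    for n,p,q,z in(("-x",bl,br,0),("-y",br,tr,0),("+x",tl,tr,45)):
        m,v,k=sideline(c,p,q,ct,z);g=togate(m)[0];d=togate(m+v)[0]-g
        out[n]=(g,np.degrees(np.arctan2(d[1],d[0])),k)
    print(out)
E
python3 - <<'E'
from h import *
plan(0,156,14)
for n,b in(("t2",(175,170,250,245)),("t3",(175,165,285,245))):
    T=cv2.imread(f"pics/{n}.png") if n=="t2" else cams.grab_frame("top")
    cv2.imwrite(f"pics/{n}.png",T);tub(T,b)
E
```

```text
t 3.35 tcp gate [ 10.4 215.5] z 13.853155257922353 rot [-180.    0.   84.] F [0.9 2.4 1.7] w 54.49865291401054
delta mm [-59.5 -10.5  -0.1] turn rad 0.001
{'-x': (array([-25.2, 192.1]), np.float64(90.2075928836746), np.int64(53)), '-y': (array([ 20.2, 141. ]), np.float64(-0.6472226678443206), np.int64(30)), '+x': (array([ 56. , 190.3]), np.float64(90.60819424750558), np.int64(32))}
{'-x': (array([-30.7, 119.3]), np.float64(86.2031851012742), np.int64(32)), '-y': (array([14.3, 90.9]), np.float64(0.7745323301889568), np.int64(38)), '+x': (array([ 49.7, 132.9]), np.float64(90.26735676294689), np.int64(50))}
```

The tub is moving with the fingers and its lateral is now about +9.7. Continuing at a slope towards the middle line.

{"op": "apply_moves", "data": {
  "deltas": [
    [-0.007, -0.001, 0, 0, 0.2],
    [-0.014, -0.0025, 0, 0, 0.2],
    [-0.021, -0.004, 0, 0, 0.2],
    [-0.026, -0.005, 0, 0, 0.2],
    [-0.03, -0.0055, 0, 0, 0.2]
  ]
}}

```text
time_s: 3.9
ee_pos: [585.7, 207.5, 13.7]
ee_rot: [-179.9, 0.0, 84.0]
force: [0.6, 1.8, 0.2]
gripper_width: 54.5
gripper_force: 0.7
```

{"op": "apply_moves", "data": {
  "deltas": [
    [-0.006, -0.001, 0, 0, 0.2],
    [-0.012, -0.002, 0, 0, 0.2],
    [-0.016, -0.003, 0, 0, 0.2],
    [-0.02, -0.004, 0, 0, 0.2],
    [-0.023, -0.0045, 0, 0, 0.2]
  ]
}}

```text
time_s: 4.4
ee_pos: [579.2, 185.5, 13.9]
ee_rot: [-180.0, 0.0, 84.0]
force: [0.4, 1.9, -2.0]
gripper_width: 55.0
gripper_force: 0.6
```

```bash
python3 - <<'E'
from h import *
plan(0,156,14)
T=cams.grab_frame("top");tub(T,(175,165,284,245));S=cams.grab_frame("scene")
a=cv2.resize(T[150:290,185:385],None,fx=4,fy=4,interpolation=cv2.INTER_CUBIC)
cv2.imwrite("pics/t4.png",a);cv2.imwrite("pics/s4full.png",S)
s=env.state();cv2.imwrite("pics/w4.png",cams.grab_frame("wrist"))
E
```

```text
t 4.4 tcp gate [  0.5 162.9] z 13.91487982291139 rot [-180.    0.   84.] F [ 0.4  1.9 -2. ] w 55.04881988126795
delta mm [-6.9 -0.5 -0.1] turn rad 0.001
{'-x': (array([-40.6,  60.6]), np.float64(90.9453846116403), np.int64(23)), '-y': (array([ 5.6, 37.2]), np.float64(0.704677404251186), np.int64(37)), '+x': (array([39.9, 73.5]), np.float64(91.25079492911267), np.int64(45))}
```

View pics/t4.png

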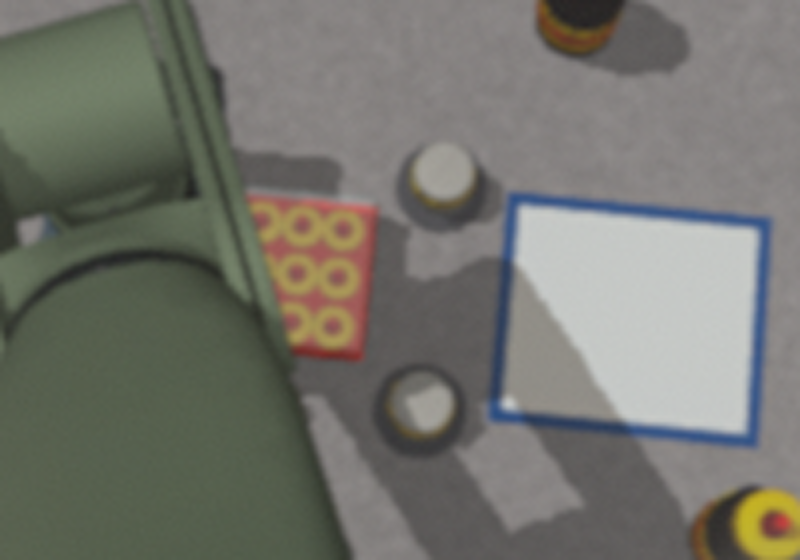

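The top crop shows the tub's front edge, from (377,207) to (362,360), just short of the posts at (444,172) and (422,405), roughly centred. I'll cross-check the centring with the scene camera before entering.

```bash
python3 - <<'E'
from h import *
cs=cams.get_calibration("scene")
def meas(S,box):
    c=big(redmask(S),box).reshape(-1,2)
    i=[np.argmax(c@np.array(f)) for f in((-1,1.),(1,1.))]
    m,v,k=sideline(c,c[i[0]],c[i[1]],cs,0,tol=2);g=togate(m)[0];d=togate(m+v)[0]-g
    print(c[i].tolist(),g,d,k)
meas(cv2.imread("pics/scene0.png"),(300,190,370,245))
S=cv2.imread("pics/s4full.png");meas(S,(264,180,345,245))
cv2.imwrite("pics/s4.png",cv2.resize(S[170:250,210:350],None,fx=5,fy=5,interpolation=cv2.INTER_CUBIC))
E
```

```text
[[312, 232], [358, 238]] [ 54.9 190.5] [-0.  1.] 32
[[270, 222], [314, 228]] [39.8 88.6] [0. 1.] 31
```

View pics/s4.png

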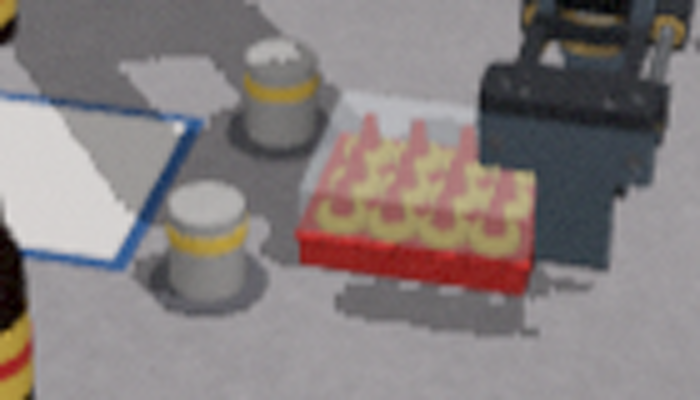

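The scene crop shows the tub, with its near bottom edge at crop (300,262)–(525,293), entering cleanly between the posts at crop (207,230) and (282,90). All views put its lateral at about +0.5 mm, so I'm pushing on in.

{"op": "apply_moves", "data": {
  "deltas": [
    [-0.006, 0, 0, 0, 0.2],
    [-0.012, -0.0005, 0, 0, 0.2],
    [-0.018, -0.0005, 0, 0, 0.2],
    [-0.022, -0.0005, 0, 0, 0.2],
    [-0.026, -0.0005, 0, 0, 0.2]
  ]
}}

```text
time_s: 5.05
ee_pos: [576.3, 159.7, 14.1]
ee_rot: [180.0, -0.0, 84.0]
force: [0.0, 2.2, -0.7]
gripper_width: 55.2
gripper_force: 1.0
```

{"op": "apply_moves", "data": {
  "deltas": [
    [-0.005, 0, 0, 0, 0.2],
    [-0.01, 0, 0, 0, 0.2],
    [-0.015, 0, 0, 0, 0.2],
    [-0.019, 0, 0, 0, 0.2],
    [-0.023, 0, 0, 0, 0.2]
  ]
}}

```text
time_s: 5.55
ee_pos: [573.9, 136.9, 14.1]
ee_rot: [180.0, -0.0, 84.0]
force: [0.4, 3.1, 1.9]
gripper_width: 54.8
gripper_force: 1.2
```

```bash
python3 - <<'E'
from h import *
plan(0,0,14)
T=cams.grab_frame("top");S=cams.grab_frame("scene")
a=cv2.resize(T[160:275,235:345],None,fx=3.6,fy=3.6,interpolation=cv2.INTER_CUBIC)
b=cv2.resize(S[170:240,210:320],None,fx=3.6,fy=414/70,interpolation=cv2.INTER_CUBIC)
cv2.imwrite("pics/t5.png",np.hstack([a,b]))
E
```

```text
t 5.55 tcp gate [  0.4 114. ] z 14.054128419756676 rot [180.  -0.  84.] F [0.4 3.1 1.9] w 54.8054945752854
delta mm [-114.    -0.5    0. ] turn rad 0.001
```

View pics/t5.png

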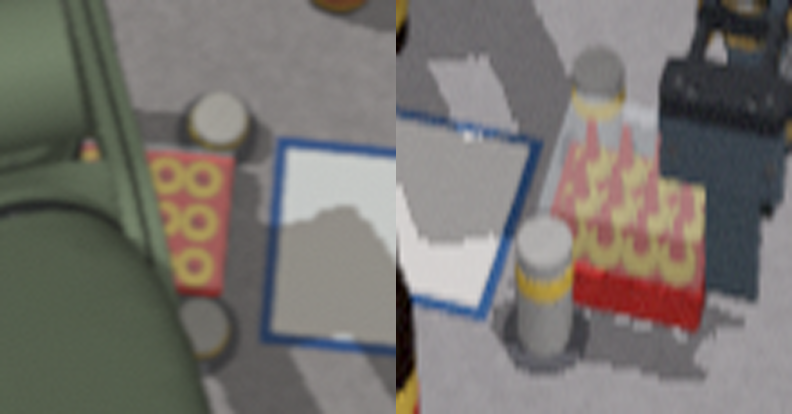

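The left half shows the tub's front edge, at (237,155)–(222,295), now between the posts at (218,118) and (205,328) with gaps on both sides. The forces show no contact, so I'm continuing.

{"op": "apply_moves", "data": {
  "deltas": [
    [-0.006, 0, 0, 0, 0.2],
    [-0.012, 0, 0, 0, 0.2],
    [-0.018, 0, 0, 0, 0.2],
    [-0.024, 0, 0, 0, 0.2],
    [-0.03, 0, 0, 0, 0.2]
  ]
}}

```text
time_s: 6.15
ee_pos: [570.5, 106.7, 13.9]
ee_rot: [-180.0, 0.0, 84.0]
force: [-0.2, 1.1, 0.4]
gripper_width: 54.8
gripper_force: 0.9
```

{"op": "apply_moves", "data": {
  "deltas": [
    [-0.006, 0, 0, 0, 0.2],
    [-0.012, 0, 0, 0, 0.2],
    [-0.018, 0, 0, 0, 0.2],
    [-0.024, 0, 0, 0, 0.2],
    [-0.03, 0, 0, 0, 0.2]
  ]
}}

```text
time_s: 6.65
ee_pos: [567.4, 77.0, 13.9]
ee_rot: [-180.0, 0.0, 84.0]
force: [0.5, 1.8, -0.6]
gripper_width: 54.5
gripper_force: 0.7
```

{"op": "apply_moves", "data": {
  "deltas": [
    [-0.006, 0, 0, 0, 0.2],
    [-0.012, 0, 0, 0, 0.2],
    [-0.018, 0, 0, 0, 0.2],
    [-0.024, 0, 0, 0, 0.2],
    [-0.03, 0, 0, 0, 0.2]
  ]
}}

```text
time_s: 7.15
ee_pos: [564.2, 47.1, 13.9]
ee_rot: [-180.0, 0.0, 84.0]
force: [1.1, 1.3, -0.8]
gripper_width: 54.7
gripper_force: 0.6
```

```bash
python3 - <<'E'
from h import *
plan(0,-45,14)
T=cams.grab_frame("top");tub(T,(270,185,385,268))
ct=cams.get_calibration("top");print("near bottle base approx",togate(ray(ct,[(362,292),(370,292)],0)))
a=cv2.resize(T[140:310,270:430],None,fx=3.5,fy=3.5,interpolation=cv2.INTER_CUBIC);cv2.imwrite("pics/t6.png",a)
E
```

```text
t 7.15 tcp gate [ 0.3 23.7] z 13.891930981254776 rot [-180.    0.   84.] F [ 1.1  1.3 -0.8] w 54.717757744246555
delta mm [-68.7  -0.4  -0.1] turn rad 0.001
{'-x': (array([ -37.3, -102.2]), np.float64(3.5817182162691474), np.int64(6)), '-y': (array([   8.9, -102.4]), np.float64(0.16705009933669793), np.int64(35)), '+x': (array([ 38.9, -88.2]), np.float64(91.53500270813893), np.int64(7))}
near bottle base approx [[-142.5 -176.7]
 [-140.6 -195.2]]
```

View pics/t6.png

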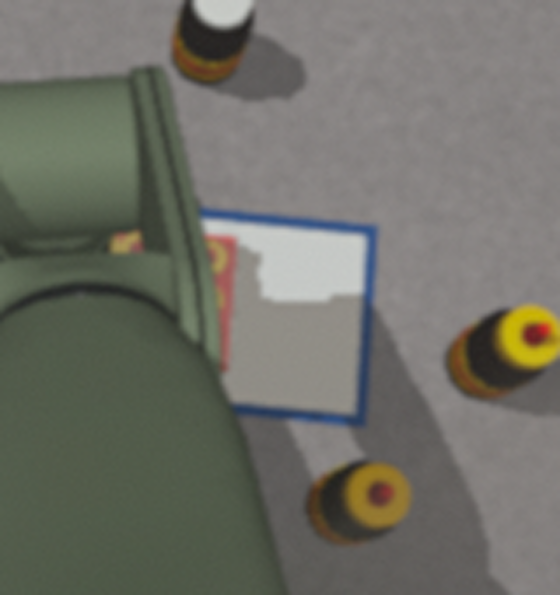

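The top crop shows the tub's front edge at about crop col 232, inside the mark and with margins at both sides. All three bottles are standing, so I'm making the final push of about 68 mm.

{"op": "apply_moves", "data": {
  "deltas": [
    [-0.006, 0, 0, 0, 0.2],
    [-0.012, 0, 0, 0, 0.2],
    [-0.018, 0, 0, 0, 0.2],
    [-0.024, 0, 0, 0, 0.2],
    [-0.03, 0, 0, 0, 0.2]
  ]
}}

```text
time_s: 7.7
ee_pos: [561.2, 17.4, 14.0]
ee_rot: [180.0, -0.0, 84.0]
force: [0.1, 1.6, -0.8]
gripper_width: 54.7
gripper_force: 0.7
```

{"op": "apply_moves", "data": {
  "deltas": [
    [-0.006, 0, 0, 0, 0.2],
    [-0.012, 0, 0, 0, 0.2],
    [-0.018, 0, 0, 0, 0.2],
    [-0.022, 0, 0, 0, 0.2],
    [-0.026, 0, 0, 0, 0.2]
  ]
}}

```text
time_s: 8.2
ee_pos: [558.5, -8.4, 14.0]
ee_rot: [180.0, -0.0, 84.0]
force: [-0.0, 1.9, -0.3]
gripper_width: 54.2
gripper_force: 0.8
```

{"op": "apply_moves", "data": {
  "deltas": [
    [-0.003, 0, 0, 0, 0.2],
    [-0.006, 0, 0, 0, 0.2],
    [-0.009, 0, 0, 0, 0.2],
    [-0.011, 0, 0, 0, 0.2],
    [-0.012, 0, 0, 0, 0.2]
  ]
}}

```text
time_s: 8.7
ee_pos: [557.2, -20.1, 14.0]
ee_rot: [180.0, -0.0, 84.0]
force: [-0.3, 2.1, 0.3]
gripper_width: 54.6
gripper_force: 0.8
```

{"op": "apply_moves", "data": {
  "deltas": [
    [0.004, 0, 0, 0, 0.2],
    [0.012, 0, 0, 0, 0.2],
    [0.02, 0, 0, 0, 0.2],
    [0.02, 0, -0.02, 0, 0.2],
    [0.02, 0, -0.06, 0, 0.2]
  ]
}}

```text
time_s: 9.2
ee_pos: [556.9, 1.0, 71.8]
ee_rot: [-179.6, 0.0, 84.1]
force: [0.2, -0.4, 0.3]
gripper_width: 54.8
gripper_force: 0.0
```

{"op": "apply_moves", "data": {
  "deltas": [
    [0, 0, -0.04, 0, 0.2],
    [0, 0, -0.08, 0, 0.2],
    [0, 0, -0.12, 0, 0.2],
    [0.03, 0, -0.15, 0, 0.2],
    [0.06, 0, -0.15, 0, 0.2]
  ]
}}

```text
time_s: 9.7
ee_pos: [568.2, 60.7, 229.4]
ee_rot: [179.4, -0.1, 83.9]
force: [0.4, 0.1, -0.6]
gripper_width: 54.6
gripper_force: 0.0
```

{"op": "apply_moves", "data": {
  "deltas": [
    [0.04, 0, 0, 0, 0.2],
    [0.08, 0, 0, 0, 0.2],
    [0.12, 0, 0, 0, 0.2],
    [0.16, 0, 0, 0, 0.2],
    [0.2, 0, 0, 0, 0.2]
  ]
}}

```text
time_s: 10.2
ee_pos: [586.1, 260.9, 223.9]
ee_rot: [180.0, 0.0, 84.0]
force: [-0.1, -1.0, -0.8]
gripper_width: 54.8
gripper_force: 0.0
```

```bash
python3 - <<'E'
from h import *
plan(0,0,14)
T=cams.grab_frame("top");tub(T,(290,185,395,272))
a=cv2.resize(T[140:310,240:430],None,fx=3.5,fy=3.5,interpolation=cv2.INTER_CUBIC);cv2.imwrite("pics/t7.png",a)
E
```

```text
t 10.2 tcp gate [ -0.7 238.5] z 223.93628113974287 rot [180.   0.  84.] F [-0.1 -1.  -0.8] w 54.8448075251464
delta mm [-238.5    0.1  210. ] turn rad 0.002
{'-x': (array([ -40.9, -116.7]), np.float64(91.06826843803906), np.int64(32)), '-y': (array([   4.8, -170.9]), np.float64(0.8153356095388583), np.int64(27)), '+x': (array([  40.3, -106.3]), np.float64(89.97901681933445), np.int64(33))}
```

View pics/t7.png

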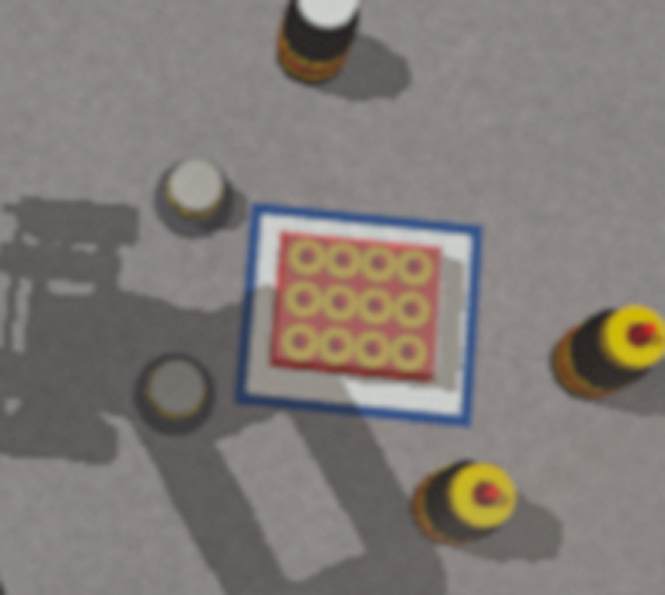

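The final crop shows the tub, at crop (270–442, 232–382), wholly inside the blue-edged mark with about 20 mm or more to spare. The bottles are standing where they were, and the hand is 224 mm up, clear of everything.

```bash
python3 -c "
from workcell import env
print(env.job_done())"
```

```text
the job is handed in; nothing more can be done
None
```

The tub of caps went through the gate on fingers alone and lies wholly inside the loading mark with the bottles still standing and the hand clear; I handed the job in after about 10 s, and no verdict was returned.

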